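# Sweep loose batteries off the charging shelf into the battery case

### The job

With the fingertips, sweep the three blue action-camera batteries along the raised black charging shelf and off its side edge, so that all three drop into the open grey battery case that stands against that side (not into the wooden tray on the other side). Only slide the batteries, never pick them up, and leave the orange bike light and everything else on the shelf standing where it is.

Things in the scene. Friction and masses are not known exactly. Their poses are not given: they have to be found in the camera images.
- battery_1: First action-camera battery: blue slab 28 (x) x 32 (y) x 12 (z) mm, about 30 g; origin at its centre, 6 mm above the shelf top while it lies on it. It turns if pushed off-centre. Starts flat, long side within 20 degrees of the shelf's y axis, alone in the row nearest the robot (about 128 mm on the robot's side of the shelf's centre).
- battery_2: Second action-camera battery: blue slab 28 (x) x 32 (y) x 12 (z) mm, about 30 g; origin at its centre, 6 mm above the shelf top while it lies on it. It turns if pushed off-centre. Starts flat, long side within 20 degrees of the shelf's y axis, in the middle row (about 23 mm beyond the shelf's centre), in its right half (negative shelf y).
- battery_3: Third action-camera battery: blue slab 28 (x) x 32 (y) x 12 (z) mm, about 30 g; origin at its centre, 6 mm above the shelf top while it lies on it. It turns if pushed off-centre. Starts flat, long side within 20 degrees of the shelf's y axis, in the same row as the second, in the left half (positive shelf y); their centres are at least 100 mm apart.
- shelf: Fixed raised charging shelf, glossy black, 360 (x) x 320 (y) x 50 (z) mm; flat top at 50 mm above the table with no lip. Origin at the centre of its underside; its x axis points roughly away from the robot, y to the left. Its side edges are at y = +160 and -160 mm.
- case: Fixed open grey plastic battery case, 260 (x) x 110 (y) x 46 (z) mm, walls and floor 4 mm, rim 4 mm below the shelf top, touching the left (+y) or right (-y) side of the shelf: centre 215 mm along y and 60 mm nearer the robot than the shelf's centre. Origin: centre of its underside, axes as the shelf's. Its shallow lid (14 mm high) lies flat on the table beyond its far (+x) end.
- valet: Fixed wooden valet tray with cork lining, 260 x 110 x 46 mm, on the other side of the shelf, away from the case. Not for the batteries. Origin at the centre of its underside.
- bike_light: Loose orange bike light, an upright cylinder 36 mm in diameter (rubber clip to 20 mm from its axis) and 45 mm tall, 90 g, standing on the shelf between the two rows of batteries (about 53 mm on the robot's side of the shelf's centre), to be left alone. Origin at the centre of its underside.
- watch_dock: Loose silver smartwatch dock, round foot 60 mm in diameter with an upright plate, 70 mm tall, in the row along the shelf's far edge (about 125 mm beyond its centre), to be left alone. Origin at the centre of its underside.
- pot: Loose white ceramic pot with cork lid, 60 mm in diameter, 62 mm tall, in the far row, to be left alone. Origin at the centre of its underside.
- tin: Loose aluminium tin with a press-button lid, 60 mm in diameter, 61 mm tall, in the far row, to be left alone. Origin at the centre of its underside.
- earbud_case: Loose white earbud case, 46 x 56 x 24 mm, in the far row, to be left alone. Origin at the centre of its underside.
Mind the look-alikes: they are no part of the job. Leave any yellow look-alike of the battery_1 alone.

How it is judged:
By the outcome, as a careful person would: the job done as asked, in the order asked, and still so for the second after the job is handed in, with the robot touching nothing.
It also fails if it takes over 61 s, if anything falls off the work surface, if the arm or the gripper's body presses on something with over 40 N, if the wrist force passes 120 N, or if a joint passes its speed limit or range.

### The arm

A 6-joint arm with a two-finger parallel gripper is mounted at the origin on the work surface. World frame = base frame: x ahead of the robot, y to its left, z up, the work surface at z = 0. Lengths are in m, angles in degrees, forces in N, time in s.
With the tool pointing down it reaches from about 0.3 to 0.75 m from the base axis. Payload 8.5 kg.
Tool frame: the origin (TCP) lies on the centre line of the jaws, within the pads' length; the fingertips stand 19 mm ahead of it and the grasp point (between the pads) is the TCP (env.tcp_to_tips is the z of the fingertips in the tool frame, in m); z points along the fingers, y is the line along which they close (so a half turn about z gives the same grasp; the last joint's range is limited). The gripper opens to 85 mm and grips with 20 to 120 N. Pads are 22 mm wide; open, the fingers measure 114 mm over their backs; the gripper's body (76 mm by 85 mm) begins 54 mm behind the grasp point. The pads swing forward as they close: fully open they stand 13 mm farther back than shut.
Start: joints at [-84.127, 21.807, 74.336, -0, 83.858, -12.336], TCP at [0.172, -0.522, 0.25] pointing down, gripper open.
Joint ranges: [-178.18, 178.18], [-50.72, 133.34], [12.68, 142.11], [-81.47, 261.47], [9.98, 163.14], [-165.26, 165.26]. Speed limits (degrees/s): [136.94, 136.94, 180, 180, 180, 180].

### API

Orientations are given as a 3x3 rotation matrix whose columns are the frame's x, y, z axes.
In Python, from rig import env gives the robot as it stands.
- The arm moves only by the tool servo_tool, never from a script. Its argument "steps" is a list of rows, each an object of numbers: "tx", "ty", "tz": the shift along the world's x, y, z in cm; "yaw": the turn about the world's z in degrees; "claw": the finger opening in cm, from 0 to 8.54. In form: [{"tx": .., "ty": .., "tz": .., "yaw": .., "claw": ..}, ...]. A call has 1 to 20 rows; each row shifts and turns the commanded pose from where the row before left it; what a row does not reach is not made up. A row lasts 1/10 s, in which the tool goes at most 50 mm and 8.59 degrees, less where a joint would pass 70% of its speed; a pose out of reach is approached as far as the arm can. A call with a gripper value outside its range is refused whole. The fingers move at their own pace and stop on an object; "newtons" is the grip in N (left out, the last holds). Time passes only in rows, so rows that do not move let the fingers close. It gives the time, the measured TCP pose, the force, the opening and the grip force at its end, in the units of the state.
- env.observe(): the state, without advancing time (a new reading comes with each control period).
- env.get_image(name): name is "scene" or "side" or "wrist"; returns (picture, depth): 420x560x3 uint8, red, green, blue; 420x560 float32, m along the optical axis (not along the pixel's ray), 0 where there is no reading.
- env.camera_model(name): a dict with "fovy" (degrees; the focal length in pixels is half the picture's height over the tangent of half this angle, whatever the lens; pixels are square), "cx", "cy" (the principal point, pixels), "dist_coeffs" ([k1, k2, p1, p2, k3] as OpenCV has them; the pictures are not rectified), "T" (4x4, takes a point from camera to world coordinates). Camera axes: x right, y down, z forward; pixel columns grow to the right and rows downward; lengths in m; the calibration is good to about 2 mm. A picture is of the moment at which its call begins: read the wrist's pose just before it. camera_model takes no time and is no camera call; for the wrist camera it gives the pose at the moment of the call.
- env.close_job(): hands the job in; it is judged then, once.
The state is a dict: "time_s": time; "q": joint angles; "qvel": joint speeds; "joint_efforts": joint torques, N m; "position": TCP position; "tool_rot": TCP orientation; "ft_force": force on the tool from outside, world axes, zero at the start; "wrist_torque": the same for the moment, N m; "grip_width": finger opening in m; "gripper_force": force on a finger pad.
Only numpy, scipy, OpenCV 4.12 (cv2) and the standard library are available. Lean on these libraries where they do the work, as an engineer would, in place of code of your own. Each camera call takes 0.05 s, during which the arm holds its last target. There are 200 camera calls.

## Working session

There is one attempt and no reset: what is moved stays moved. The work goes in short steps, Python scripts to look and compute and a tool call to move; the robot and the scene stay as the last step left them, time stands still between calls to the robot, and variables do not carry over. Pictures are saved under pics/ and viewed, at most 10 in all, crops included, and the job is handed in when it is done.

Besides the shell and the picture viewer there is one more tool, called after "Call:" as name([rows], argument=value, ...), one row to a line, values as JSON. servo_tool: Moves the arm, as the interface text tells. Its arguments: {"type":"object","properties":{"steps":{"type":"array"},"newtons":{"type":"number"}},"required":["steps"]}

```bash
mkdir -p pics; ls; python3 - <<'E'
from rig import env
import cv2,numpy as np
o=env.observe();print(o['time_s'],o['position'],o['tool_rot'],o['grip_width'],env.tcp_to_tips)
for n in('scene','side'):
    im,d=env.get_image(n);cv2.imwrite(f'pics/{n}0.png',im[:,:,::-1]);np.savez(f'{n}0.npz',im=im,d=d,m=env.camera_model(n))
    print(env.camera_model(n))
E
```

```text
pics
0.0 [ 0.17184337 -0.52216938  0.24969701] [[ 9.49910971e-01  3.12520594e-01 -1.57898770e-04]
 [ 3.12520475e-01 -9.49909858e-01  1.48796928e-03]
 [ 3.15031444e-04 -1.46278494e-03 -9.99998881e-01]] 0.08552717725966509 0.019
{'fovy': 51.17440991213613, 'cx': 280.13219512526786, 'cy': 209.2588346981697, 'dist_coeffs': array([-0.14458253,  0.        ,  0.        ,  0.        ,  0.        ]), 'T': array([[-7.12582160e-01,  4.70607463e-01, -5.20341504e-01,
         1.02918670e+00],
       [ 7.01588586e-01,  4.77613542e-01, -5.28827723e-01,
         5.11696743e-01],
       [-3.48124225e-04, -7.41898862e-01, -6.70511714e-01,
         6.55241115e-01],
       [ 0.00000000e+00,  0.00000000e+00,  0.00000000e+00,
         1.00000000e+00]])}
{'fovy': 45.58843051523293, 'cx': 283.1097699421107, 'cy': 217.87474095897815, 'dist_coeffs': array([0.05727952, 0.        , 0.        , 0.        , 0.        ]), 'T': array([[ 0.99582845, -0.07890029,  0.04583066,  0.53294715],
       [-0.08948439, -0.74627848,  0.65959152, -0.56472987],
       [-0.01783953, -0.66094112, -0.75022569,  0.74152072],
       [ 0.        ,  0.        ,  0.        ,  1.        ]])}
```

View pics/scene0.png

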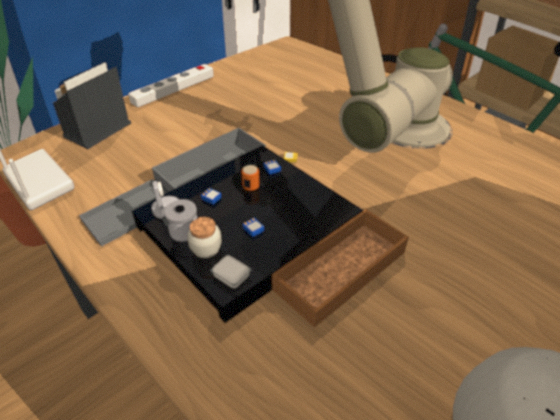

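View pics/side0.png

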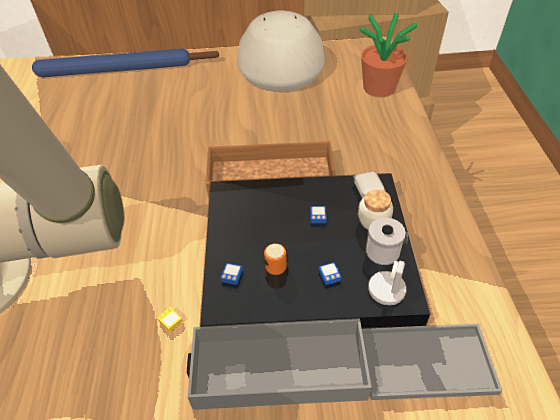

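Scene view: blue batteries are at (211,196), (254,228) and (272,167), the orange light is at (250,178), and the yellow look-alike on the table is at (290,157). Side view: batteries are at (231,274), (318,215) and (330,274), the light at (275,260) and yellow at (170,319). The grey case is at the bottom, which is the −y side. The three blue slabs on the shelf are the ones meant; the yellow one is off it.

```bash
cat > h.py <<'E'
import cv2,numpy as np
def K(m):
    f=210/np.tan(np.radians(m['fovy']/2));return np.array([[f,0,m['cx']],[0,f,m['cy']],[0,0,1]])
def cast(m,px,z):
    u=cv2.undistortPoints(np.array(px,float).reshape(-1,1,2),K(m),m['dist_coeffs'])[:,0]
    r=np.c_[u,np.ones(len(u))]@m['T'][:3,:3].T;o=m['T'][:3,3]
    return (o+r*((z-o[2])/r[:,2])[:,None])[:,:2]
def blobs(im,lo,hi,amin=40):
    hsv=cv2.cvtColor(im,cv2.COLOR_RGB2HSV)
    k=cv2.morphologyEx(cv2.inRange(hsv,lo,hi),cv2.MORPH_CLOSE,np.ones((7,7)))
    cs,_=cv2.findContours(k,0,2)
    return [cv2.convexHull(c)[:,0] for c in cs if cv2.contourArea(c)>amin]
def topdown(m,c,z):
    p=cast(m,c,z);r=cv2.minAreaRect((p*1000).astype(np.float32));return np.round(r[0],1),np.round(r[1],1),round(r[2],1)
E
python3 - <<'E'
from h import *
for n in('scene','side'):
    z=np.load(n+'0.npz',allow_pickle=True);im=z['im'];m=z['m'].item();print(n)
    for c in blobs(im,(100,110,60),(125,255,255)):
        if len(c) and 120<c[:,1].mean()<300 and cv2.contourArea(c)<1500: print('bat',c.mean(0).round(),topdown(m,c,.056))
    for c in blobs(im,(3,180,120),(14,255,255)):
        if cv2.contourArea(c)<1500:print('or',c.mean(0).round(),topdown(m,c,.072))
    g=(im.max(2)<45).astype(np.uint8)
    cs,_=cv2.findContours(cv2.morphologyEx(g,2,np.ones((3,3))),0,2);c=max(cs,key=cv2.contourArea)
    a=cv2.approxPolyDP(cv2.convexHull(c),4,True)[:,0];print(a.tolist(),(cast(m,a,.05)*1000).round().tolist())
z=np.load('side0.npz',allow_pickle=True)
cv2.imwrite('pics/crop.png',cv2.resize(z['im'][190:330,190:440,::-1],None,fx=3.2,fy=3.2,interpolation=2))
E
```

```text
scene
bat [253. 229.] (array([637.4,  39.7]), array([42. , 35.9]), 82.9)
bat [211. 198.] (array([643.4, -85.5]), array([35.1, 43.5]), 59.4)
bat [274. 169.] (array([483.3, -73.1]), array([37.6, 45.3]), 34.2)
or [251. 182.] (array([554.6, -63.5]), array([69.3, 35.1]), 47.6)
[[263, 146], [359, 211], [270, 290], [223, 320], [136, 226], [133, 211]] [[427.0, -161.0], [448.0, 152.0], [717.0, 169.0], [814.0, 160.0], [801.0, -133.0], [782.0, -177.0]]
side
bat [231. 273.] (array([477.7, -75.5]), array([40.1, 32.8]), 70.9)
bat [328. 273.] (array([640.2, -91.7]), array([32. , 40.1]), 13.3)
bat [318. 215.] (array([639.2,  39.8]), array([41.9, 29.5]), 83.9)
or [275. 263.] (array([551.9, -69.8]), array([52.7, 35.7]), 87.9)
[[428, 314], [424, 325], [362, 327], [360, 319]] [[782.0, -179.0], [771.0, -198.0], [676.0, -192.0], [675.0, -178.0]]
```

View pics/crop.png

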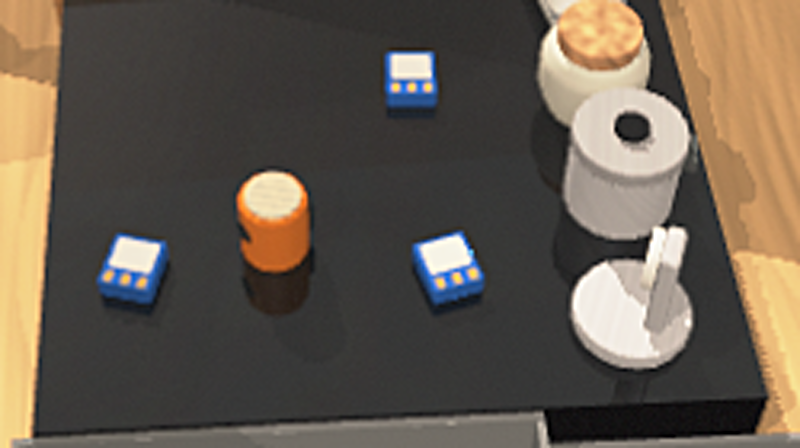

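The crop shows three blue slabs on the shelf: lower left (135,268) is battery_1, (450,270) is battery_2 and (411,78) is battery_3. The light stands at (272,220). The case lies along the bottom (−y) edge, and no look-alike is on the shelf. I'll push with a 39 mm wide finger pair, closing line along shelf x, in the order 2, 3, 1.

Call:
servo_tool([
  {"tx":2.95,"ty":3,"yaw":4.3,"claw":1.0},
  {"tx":2.95,"ty":3,"yaw":4.3},
  {"tx":2.95,"ty":3,"yaw":4.3},
  {"tx":2.95,"ty":3,"yaw":4.3},
  {"tx":2.95,"ty":3,"yaw":4.3},
  {"tx":2.95,"ty":3,"yaw":4.3},
  {"tx":2.95,"ty":3,"yaw":4.3},
  {"tx":2.95,"ty":3,"yaw":4.3},
  {"tx":2.95,"ty":3,"yaw":4.3},
  {"tx":2.95,"ty":3,"yaw":4.3},
  {"tx":2.95,"ty":3,"yaw":4.3},
  {"tx":2.95,"ty":3,"yaw":4.3},
  {"tx":2.95,"ty":3,"yaw":4.3},
  {"tx":2.95,"ty":3,"yaw":4.3},
  {"tx":2.95,"ty":3,"yaw":4.3},
  {"tx":2.95,"ty":3,"yaw":4.3},
  {},
  {},
  {},
])

```text
invalid input at $.steps[0]: expected keys tx, ty, tz, yaw, claw
```

Call:
servo_tool([
  {"tx":2.95,"ty":3,"tz":0,"yaw":4.3,"claw":1.0},
  {"tx":2.95,"ty":3,"tz":0,"yaw":4.3,"claw":1.0},
  {"tx":2.95,"ty":3,"tz":0,"yaw":4.3,"claw":1.0},
  {"tx":2.95,"ty":3,"tz":0,"yaw":4.3,"claw":1.0},
  {"tx":2.95,"ty":3,"tz":0,"yaw":4.3,"claw":1.0},
  {"tx":2.95,"ty":3,"tz":0,"yaw":4.3,"claw":1.0},
  {"tx":2.95,"ty":3,"tz":0,"yaw":4.3,"claw":1.0},
  {"tx":2.95,"ty":3,"tz":0,"yaw":4.3,"claw":1.0},
  {"tx":2.95,"ty":3,"tz":0,"yaw":4.3,"claw":1.0},
  {"tx":2.95,"ty":3,"tz":0,"yaw":4.3,"claw":1.0},
  {"tx":2.95,"ty":3,"tz":0,"yaw":4.3,"claw":1.0},
  {"tx":2.95,"ty":3,"tz":0,"yaw":4.3,"claw":1.0},
  {"tx":2.95,"ty":3,"tz":0,"yaw":4.3,"claw":1.0},
  {"tx":2.95,"ty":3,"tz":0,"yaw":4.3,"claw":1.0},
  {"tx":2.95,"ty":3,"tz":0,"yaw":4.3,"claw":1.0},
  {"tx":2.95,"ty":3,"tz":0,"yaw":4.3,"claw":1.0},
  {"tx":0,"ty":0,"tz":0,"yaw":0,"claw":1.0},
  {"tx":0,"ty":0,"tz":0,"yaw":0,"claw":1.0},
])

```text
time_s: 1.9
position: [0.6439, -0.0418, 0.2494]
tool_rot: [[0.051, 0.999, -0.002], [0.999, -0.051, 0.0], [0.0, -0.002, -1.0]]
ft_force: [-0.6, 0.0, -0.1]
grip_width: 0.0096
gripper_force: 0.0
```

```bash
python3 - <<'E'
from h import *
from rig import env
m=env.camera_model('wrist');im,d=env.get_image('wrist');cv2.imwrite('pics/w1.png',im[:,:,::-1])
for c in blobs(im,(100,110,40),(125,255,255),150): print('bat',c.mean(0).round(),topdown(m,c,.06))
for c in blobs(im,(3,180,100),(14,255,255),150): print('or',c.mean(0).round(),topdown(m,c,.08))
E
```

```text
bat [282. 230.] (array([639.4, -92.2]), array([30.6, 37.6]), 12.1)
bat [137. 224.] (array([479.1, -75.2]), array([39.9, 33.4]), 70.9)
bat [275. 111.] (array([638.5,  38.2]), array([33.9, 29.7]), 84.0)
or [205. 212.] (array([562. , -61.6]), array([27.3, 39.7]), 21.9)
```

View pics/w1.png

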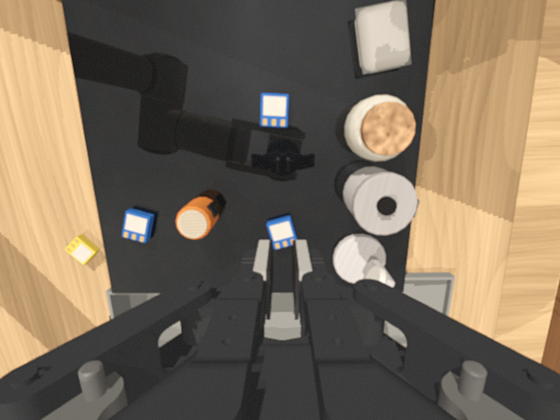

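The wrist view shows battery_2 at (282,230), battery_3 at (275,111) and battery_1 at (137,224). The light is at (200,215), with clear lanes to the case edge at the bottom. Descending behind battery_2.

Call:
servo_tool([
  {"tx":-0.1,"ty":0,"tz":-4,"yaw":0,"claw":1.0},
  {"tx":0,"ty":0,"tz":-4,"yaw":0,"claw":1.0},
  {"tx":0,"ty":0,"tz":-4,"yaw":0,"claw":1.0},
  {"tx":0,"ty":0,"tz":-3,"yaw":0,"claw":1.0},
  {"tx":0,"ty":0,"tz":-1.6,"yaw":0,"claw":1.0},
  {"tx":0,"ty":0,"tz":-0.9,"yaw":0,"claw":1.0},
  {"tx":0,"ty":0,"tz":0,"yaw":0,"claw":1.0},
])

```text
time_s: 2.65
position: [0.6422, -0.0432, 0.0748]
tool_rot: [[0.054, 0.999, -0.002], [0.999, -0.054, 0.0], [0.0, -0.002, -1.0]]
ft_force: [-0.3, -0.2, -0.1]
grip_width: 0.01
gripper_force: 0.0
```

Call:
servo_tool([
  {"tx":-0.04,"ty":-0.7,"tz":0,"yaw":0,"claw":1.0},
  {"tx":-0.04,"ty":-0.7,"tz":0,"yaw":0,"claw":1.0},
  {"tx":-0.04,"ty":-0.7,"tz":0,"yaw":0,"claw":1.0},
  {"tx":-0.04,"ty":-0.7,"tz":0,"yaw":0,"claw":1.0},
  {"tx":-0.04,"ty":-0.7,"tz":0,"yaw":0,"claw":1.0},
  {"tx":-0.04,"ty":-0.7,"tz":0,"yaw":0,"claw":1.0},
  {"tx":-0.04,"ty":-0.7,"tz":0,"yaw":0,"claw":1.0},
  {"tx":-0.04,"ty":-0.7,"tz":0,"yaw":0,"claw":1.0},
  {"tx":-0.04,"ty":-0.7,"tz":0,"yaw":0,"claw":1.0},
  {"tx":-0.04,"ty":-0.7,"tz":0,"yaw":0,"claw":1.0},
])

```text
time_s: 3.65
position: [0.6388, -0.113, 0.0753]
tool_rot: [[0.052, 0.999, -0.0], [0.999, -0.052, 0.0], [0.0, -0.0, -1.0]]
ft_force: [0.7, 0.1, 0.1]
grip_width: 0.0099
gripper_force: 0.1
```

```bash
python3 - <<'E'
from h import *
from rig import env
m=env.camera_model('side');im,d=env.get_image('side')
for c in blobs(im,(100,110,40),(125,255,255),40):
    if 120<c[:,1].mean()<400: print('bat',c.mean(0).round(),topdown(m,c,.056))
cv2.imwrite('pics/s2.png',cv2.resize(im[170:400,190:440,::-1],None,fx=2.5,fy=2.5))
E
```

```text
bat [331. 296.] (array([ 633.3, -138.3]), array([39.1, 30.2]), 84.4)
bat [231. 273.] (array([477.7, -75.5]), array([40.1, 32.8]), 70.9)
```

View pics/s2.png

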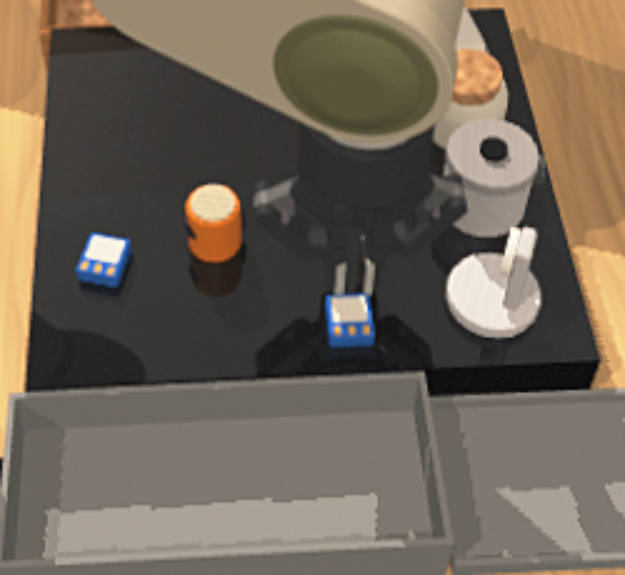

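The side crop shows battery_2 at (350,322) pushed squarely between the fingers towards the case; nothing else has moved.

Call:
servo_tool([
  {"tx":-0.04,"ty":-0.7,"tz":0,"yaw":0,"claw":1.0},
  {"tx":-0.04,"ty":-0.7,"tz":0,"yaw":0,"claw":1.0},
  {"tx":-0.04,"ty":-0.7,"tz":0,"yaw":0,"claw":1.0},
  {"tx":-0.04,"ty":-0.7,"tz":0,"yaw":0,"claw":1.0},
  {"tx":-0.04,"ty":-0.7,"tz":0,"yaw":0,"claw":1.0},
  {"tx":-0.04,"ty":-0.7,"tz":0,"yaw":0,"claw":1.0},
  {"tx":-0.04,"ty":-0.7,"tz":0,"yaw":0,"claw":1.0},
  {"tx":-0.04,"ty":-0.7,"tz":0,"yaw":0,"claw":1.0},
  {"tx":-0.04,"ty":-0.7,"tz":0,"yaw":0,"claw":1.0},
  {"tx":0,"ty":0,"tz":0,"yaw":0,"claw":1.0},
  {"tx":0,"ty":0,"tz":0,"yaw":0,"claw":1.0},
])

```text
time_s: 4.8
position: [0.6352, -0.1755, 0.0753]
tool_rot: [[0.052, 0.999, 0.0], [0.999, -0.052, 0.0], [0.0, 0.0, -1.0]]
ft_force: [0.2, -0.1, 0.2]
grip_width: 0.0098
gripper_force: 0.0
```

```bash
python3 - <<'E'
from h import *
from rig import env
p=env.observe()['position'];print(p)
m=env.camera_model('side');im,d=env.get_image('side')
for c in blobs(im,(100,110,40),(125,255,255),40):
    if 120<c[:,1].mean()<420: print('bat',c.mean(0).round(),topdown(m,c,.01),topdown(m,c,.056))
v,u=np.mgrid[0:420,0:560];px=np.c_[u.ravel(),v.ravel()].astype(float)
n=cv2.undistortPoints(px.reshape(-1,1,2),K(m),m['dist_coeffs'])[:,0]
P=(np.c_[n,np.ones(len(n))]*d.ravel()[:,None])@m['T'][:3,:3].T+m['T'][:3,3]
q=P-p
for a in range(-80,80,10):
    s=(d.ravel()>0)&(abs(q[:,1])<.045)&(q[:,0]*1000>=a)&(q[:,0]*1000<a+10)&(P[:,2]>.057)
    if s.sum()>3: print(a,'min z above shelf mm',round(np.percentile(P[s,2],2)*1000-50,1),s.sum())
cv2.imwrite('pics/s3.png',cv2.resize(im[170:400,190:440,::-1],None,fx=2.5,fy=2.5))
E
```

```text
[ 0.63524478 -0.17549078  0.07530467]
bat [332. 352.] (array([ 629.6, -209.7]), array([35.4, 28.4]), 85.5) (array([ 623.5, -232.1]), array([33.2, 26.7]), 85.5)
bat [230. 274.] (array([473.9, -42.9]), array([43.2, 35. ]), 70.9) (array([477.6, -75.7]), array([40.5, 32.8]), 70.9)
-80 min z above shelf mm 241.9 958
-70 min z above shelf mm 99.5 836
-60 min z above shelf mm 86.4 789
-50 min z above shelf mm 69.2 528
-40 min z above shelf mm 57.2 578
-30 min z above shelf mm 55.3 716
-20 min z above shelf mm 18.7 907
-10 min z above shelf mm 25.7 766
0 min z above shelf mm 16.6 927
10 min z above shelf mm 25.7 900
20 min z above shelf mm 56.5 800
30 min z above shelf mm 58.9 687
40 min z above shelf mm 72.1 505
50 min z above shelf mm 84.5 367
60 min z above shelf mm 94.9 57
70 min z above shelf mm 7.4 40
```

View pics/s3.png

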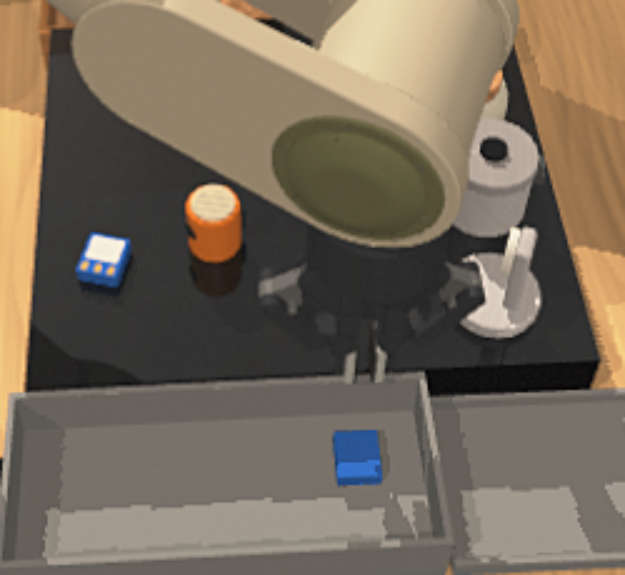

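The side crop shows battery_2 in the case at (358,457), with everything else in place. The finger linkage stays at least 55 mm above the shelf, which clears the light. Battery_3 next.

Call:
servo_tool([
  {"tx":0,"ty":0,"tz":3,"yaw":0,"claw":1.0},
  {"tx":0,"ty":0,"tz":4,"yaw":0,"claw":1.0},
  {"tx":0.1,"ty":3.7,"tz":0,"yaw":0,"claw":1.0},
  {"tx":0.1,"ty":3.7,"tz":0,"yaw":0,"claw":1.0},
  {"tx":0.1,"ty":3.7,"tz":0,"yaw":0,"claw":1.0},
  {"tx":0.1,"ty":3.7,"tz":0,"yaw":0,"claw":1.0},
  {"tx":0.1,"ty":3.7,"tz":0,"yaw":0,"claw":1.0},
  {"tx":0.1,"ty":3.7,"tz":0,"yaw":0,"claw":1.0},
  {"tx":0,"ty":3.7,"tz":0,"yaw":0,"claw":1.0},
  {"tx":0,"ty":0,"tz":0,"yaw":0,"claw":1.0},
  {"tx":0,"ty":0,"tz":0,"yaw":0,"claw":1.0},
  {"tx":0,"ty":0,"tz":-3.5,"yaw":0,"claw":1.0},
  {"tx":0,"ty":0,"tz":-2.5,"yaw":0,"claw":1.0},
  {"tx":0,"ty":0,"tz":-1,"yaw":0,"claw":1.0},
  {"tx":0,"ty":0,"tz":0,"yaw":0,"claw":1.0},
])

```text
time_s: 6.35
position: [0.6409, 0.0826, 0.0743]
tool_rot: [[0.053, 0.999, -0.002], [0.999, -0.053, 0.0], [-0.0, -0.002, -1.0]]
ft_force: [-0.1, -0.4, 0.5]
grip_width: 0.0101
gripper_force: 0.0
```

Call:
servo_tool([
  {"tx":-0.04,"ty":-0.8,"tz":0,"yaw":0,"claw":1.0},
  {"tx":-0.04,"ty":-0.8,"tz":0,"yaw":0,"claw":1.0},
  {"tx":-0.04,"ty":-0.8,"tz":0,"yaw":0,"claw":1.0},
  {"tx":-0.04,"ty":-0.8,"tz":0,"yaw":0,"claw":1.0},
  {"tx":-0.04,"ty":-0.8,"tz":0,"yaw":0,"claw":1.0},
  {"tx":-0.04,"ty":-0.8,"tz":0,"yaw":0,"claw":1.0},
  {"tx":-0.04,"ty":-0.8,"tz":0,"yaw":0,"claw":1.0},
  {"tx":-0.04,"ty":-0.8,"tz":0,"yaw":0,"claw":1.0},
  {"tx":-0.04,"ty":-0.8,"tz":0,"yaw":0,"claw":1.0},
  {"tx":-0.04,"ty":-0.8,"tz":0,"yaw":0,"claw":1.0},
  {"tx":-0.04,"ty":-0.8,"tz":0,"yaw":0,"claw":1.0},
  {"tx":-0.04,"ty":-0.8,"tz":0,"yaw":0,"claw":1.0},
  {"tx":-0.04,"ty":-0.8,"tz":0,"yaw":0,"claw":1.0},
  {"tx":-0.04,"ty":-0.8,"tz":0,"yaw":0,"claw":1.0},
  {"tx":-0.04,"ty":-0.8,"tz":0,"yaw":0,"claw":1.0},
  {"tx":-0.04,"ty":-0.8,"tz":0,"yaw":0,"claw":1.0},
  {"tx":-0.04,"ty":-0.8,"tz":0,"yaw":0,"claw":1.0},
  {"tx":-0.04,"ty":-0.8,"tz":0,"yaw":0,"claw":1.0},
  {"tx":-0.04,"ty":-0.8,"tz":0,"yaw":0,"claw":1.0},
  {"tx":-0.04,"ty":-0.8,"tz":0,"yaw":0,"claw":1.0},
])

```text
time_s: 8.35
position: [0.6332, -0.0771, 0.0753]
tool_rot: [[0.052, 0.999, 0.0], [0.999, -0.052, -0.0], [-0.0, 0.0, -1.0]]
ft_force: [0.6, 0.2, -0.2]
grip_width: 0.0102
gripper_force: 0.1
```

```bash
python3 - <<'E'
from h import *
from rig import env
m=env.camera_model('side');im,d=env.get_image('side')
for c in blobs(im,(100,110,40),(125,255,255),40):
    if 120<c[:,1].mean()<420: print('bat',c.mean(0).round(),topdown(m,c,.056))
E
```

```text
bat [332. 352.] (array([ 623.5, -232.1]), array([33.2, 26.7]), 85.5)
bat [324. 282.] (array([ 632.2, -103.1]), array([41.3, 30.2]), 87.1)
bat [231. 273.] (array([477.6, -75.7]), array([40.4, 32.9]), 70.6)
```

Call:
servo_tool([
  {"tx":-0.04,"ty":-0.72,"tz":0,"yaw":0,"claw":1.0},
  {"tx":-0.04,"ty":-0.72,"tz":0,"yaw":0,"claw":1.0},
  {"tx":-0.04,"ty":-0.72,"tz":0,"yaw":0,"claw":1.0},
  {"tx":-0.04,"ty":-0.72,"tz":0,"yaw":0,"claw":1.0},
  {"tx":-0.04,"ty":-0.72,"tz":0,"yaw":0,"claw":1.0},
  {"tx":-0.04,"ty":-0.72,"tz":0,"yaw":0,"claw":1.0},
  {"tx":-0.04,"ty":-0.72,"tz":0,"yaw":0,"claw":1.0},
  {"tx":-0.04,"ty":-0.72,"tz":0,"yaw":0,"claw":1.0},
  {"tx":-0.04,"ty":-0.72,"tz":0,"yaw":0,"claw":1.0},
  {"tx":-0.04,"ty":-0.72,"tz":0,"yaw":0,"claw":1.0},
  {"tx":-0.04,"ty":-0.72,"tz":0,"yaw":0,"claw":1.0},
  {"tx":-0.04,"ty":-0.72,"tz":0,"yaw":0,"claw":1.0},
  {"tx":-0.04,"ty":-0.72,"tz":0,"yaw":0,"claw":1.0},
  {"tx":-0.04,"ty":-0.72,"tz":0,"yaw":0,"claw":1.0},
  {"tx":0,"ty":0,"tz":0,"yaw":0,"claw":1.0},
  {"tx":0,"ty":0,"tz":0,"yaw":0,"claw":1.0},
])

```text
time_s: 10.0
position: [0.6276, -0.1773, 0.0753]
tool_rot: [[0.052, 0.999, -0.0], [0.999, -0.052, 0.0], [0.0, -0.0, -1.0]]
ft_force: [-1.1, -0.2, 0.6]
grip_width: 0.01
gripper_force: 0.0
```

```bash
python3 - <<'E'
from h import *
from rig import env
m=env.camera_model('side');im,d=env.get_image('side')
for c in blobs(im,(100,110,40),(125,255,255),40):
    if 120<c[:,1].mean()<420: print('bat',c.mean(0).round(),topdown(m,c,.01),topdown(m,c,.056))
cv2.imwrite('pics/s4.png',cv2.resize(im[170:400,190:440,::-1],None,fx=2.5,fy=2.5))
E
```

```text
bat [333. 347.] (array([ 629.5, -202.7]), array([29.5, 53.6]), 0.6) (array([ 623.5, -225.5]), array([27.7, 50.3]), 0.6)
bat [231. 273.] (array([473.9, -42.9]), array([43.2, 35.1]), 70.6) (array([477.6, -75.7]), array([40.4, 32.9]), 70.6)
```

View pics/s4.png

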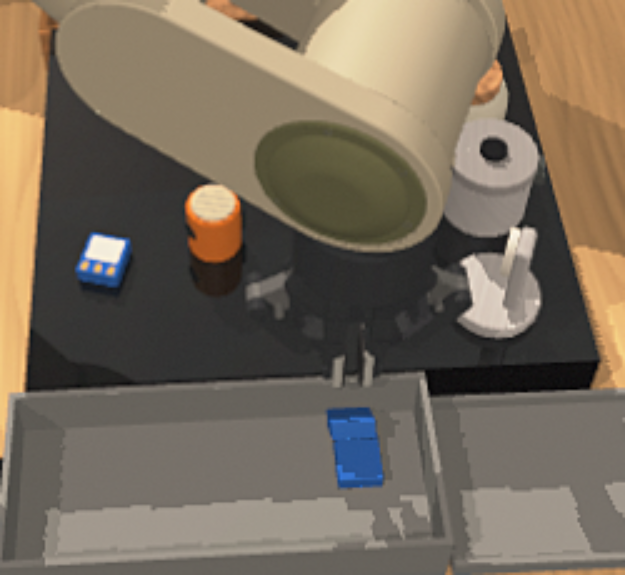

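The side crop shows both batteries in the case, at (352,422) leaning and (358,460). Battery_1 next: over the light with a good height margin, then down behind it.

Call:
servo_tool([
  {"tx":0,"ty":0,"tz":3,"yaw":0,"claw":1.0},
  {"tx":0,"ty":0,"tz":4,"yaw":0,"claw":1.0},
  {"tx":0,"ty":0,"tz":4,"yaw":0,"claw":1.0},
  {"tx":-2.4,"ty":2.45,"tz":0,"yaw":0,"claw":1.0},
  {"tx":-2.4,"ty":2.45,"tz":0,"yaw":0,"claw":1.0},
  {"tx":-2.4,"ty":2.45,"tz":0,"yaw":0,"claw":1.0},
  {"tx":-2.4,"ty":2.45,"tz":0,"yaw":0,"claw":1.0},
  {"tx":-2.4,"ty":2.45,"tz":0,"yaw":0,"claw":1.0},
  {"tx":-2.6,"ty":2.45,"tz":0,"yaw":0,"claw":1.0},
  {"tx":0,"ty":0,"tz":0,"yaw":0,"claw":1.0},
  {"tx":0,"ty":0,"tz":0,"yaw":0,"claw":1.0},
  {"tx":0,"ty":0,"tz":-4,"yaw":0,"claw":1.0},
  {"tx":0,"ty":0,"tz":-3.5,"yaw":0,"claw":1.0},
  {"tx":0,"ty":0,"tz":-2.5,"yaw":0,"claw":1.0},
  {"tx":0,"ty":0,"tz":-1,"yaw":0,"claw":1.0},
  {"tx":0,"ty":0,"tz":0,"yaw":0,"claw":1.0},
])

```text
time_s: 11.65
position: [0.4819, -0.0307, 0.0745]
tool_rot: [[0.053, 0.999, -0.002], [0.999, -0.053, 0.001], [0.0, -0.002, -1.0]]
ft_force: [0.9, 0.5, -0.5]
grip_width: 0.0104
gripper_force: 0.0
```

Call:
servo_tool([
  {"tx":-0.04,"ty":-0.7,"tz":0,"yaw":0,"claw":1.0},
  {"tx":-0.04,"ty":-0.7,"tz":0,"yaw":0,"claw":1.0},
  {"tx":-0.04,"ty":-0.7,"tz":0,"yaw":0,"claw":1.0},
  {"tx":-0.04,"ty":-0.7,"tz":0,"yaw":0,"claw":1.0},
  {"tx":-0.04,"ty":-0.7,"tz":0,"yaw":0,"claw":1.0},
  {"tx":-0.04,"ty":-0.7,"tz":0,"yaw":0,"claw":1.0},
  {"tx":-0.04,"ty":-0.7,"tz":0,"yaw":0,"claw":1.0},
  {"tx":-0.04,"ty":-0.7,"tz":0,"yaw":0,"claw":1.0},
  {"tx":-0.04,"ty":-0.7,"tz":0,"yaw":0,"claw":1.0},
])

```text
time_s: 12.55
position: [0.478, -0.0938, 0.0753]
tool_rot: [[0.052, 0.999, -0.0], [0.999, -0.052, 0.0], [0.0, -0.0, -1.0]]
ft_force: [0.8, -0.2, 0.1]
grip_width: 0.0098
gripper_force: 0.1
```

```bash
python3 - <<'E'
from h import *
from rig import env
m=env.camera_model('side');im,d=env.get_image('side')
for c in blobs(im,(100,110,40),(125,255,255),40):
    if 120<c[:,1].mean()<420: print('bat',c.mean(0).round(),topdown(m,c,.056))
for c in blobs(im,(3,180,120),(14,255,255)):
    if cv2.contourArea(c)<1500:print('or',c.mean(0).round(),topdown(m,c,.072))
E
```

```text
bat [333. 347.] (array([ 623.5, -225.5]), array([27.7, 50.3]), 0.6)
bat [232. 296.] (array([ 478.9, -119.7]), array([40.9, 30.5]), 88.0)
or [274. 264.] (array([551.8, -69.2]), array([53.3, 33.4]), 84.7)
```

Battery_1 is sliding squarely and the light hasn't moved. I'll finish the push, then lift clear.

Call:
servo_tool([
  {"tx":-0.04,"ty":-0.7,"tz":0,"yaw":0,"claw":1.0},
  {"tx":-0.04,"ty":-0.7,"tz":0,"yaw":0,"claw":1.0},
  {"tx":-0.04,"ty":-0.7,"tz":0,"yaw":0,"claw":1.0},
  {"tx":-0.04,"ty":-0.7,"tz":0,"yaw":0,"claw":1.0},
  {"tx":-0.04,"ty":-0.7,"tz":0,"yaw":0,"claw":1.0},
  {"tx":-0.04,"ty":-0.7,"tz":0,"yaw":0,"claw":1.0},
  {"tx":-0.04,"ty":-0.7,"tz":0,"yaw":0,"claw":1.0},
  {"tx":-0.04,"ty":-0.7,"tz":0,"yaw":0,"claw":1.0},
  {"tx":-0.04,"ty":-0.7,"tz":0,"yaw":0,"claw":1.0},
  {"tx":-0.04,"ty":-0.7,"tz":0,"yaw":0,"claw":1.0},
  {"tx":-0.04,"ty":-0.7,"tz":0,"yaw":0,"claw":1.0},
  {"tx":0,"ty":0,"tz":0,"yaw":0,"claw":1.0},
  {"tx":0,"ty":0,"tz":3,"yaw":0,"claw":1.0},
  {"tx":0,"ty":0,"tz":4,"yaw":0,"claw":1.0},
  {"tx":0,"ty":0,"tz":4,"yaw":0,"claw":1.0},
  {"tx":0,"ty":0,"tz":4,"yaw":0,"claw":1.0},
  {"tx":0,"ty":0,"tz":0,"yaw":0,"claw":1.0},
  {"tx":0,"ty":0,"tz":0,"yaw":0,"claw":1.0},
])

```text
time_s: 14.4
position: [0.4736, -0.17, 0.2255]
tool_rot: [[0.052, 0.999, 0.001], [0.999, -0.052, -0.0], [-0.0, 0.001, -1.0]]
ft_force: [0.9, -0.6, 0.3]
grip_width: 0.0101
gripper_force: 0.0
```

```bash
python3 - <<'E'
from h import *
from rig import env
im,d=env.get_image('side')
cv2.imwrite('pics/s5.png',im[:,:,::-1])
E
```

```text
(no output)
```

View pics/s5.png

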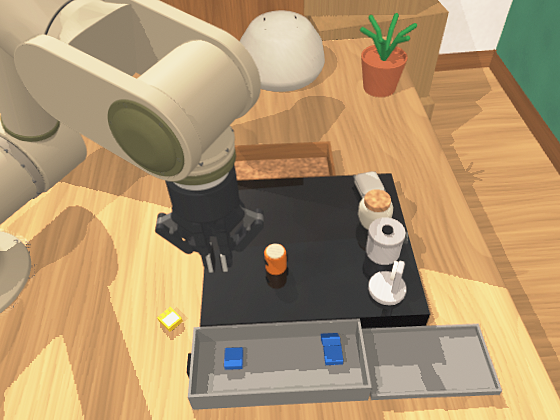

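The side view shows all three batteries in the case: one at (233,357) and two at (332,348). The light (275,260), the far row and the yellow look-alike (170,319) haven't moved, and the arm is clear.

```bash
python3 -c "
from rig import env
print(env.close_job())"
```

```text
the job is handed in; nothing more can be done
None
```

All three blue batteries were swept off the shelf into the grey case, the bike light and everything else stayed where they were, and the job was handed in at about 14.5 s.

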